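# Sweep the rejected bearing rings off the inspection riser into the tote

### The arm

A 6-joint arm with a two-finger parallel gripper is mounted at the origin on the work surface. World frame = base frame: x ahead of the robot, y to its left, z up, the work surface at z = 0. Lengths are in m, angles in degrees, forces in N, time in s.
With the tool pointing down it reaches from about 0.4 to 0.825 m from the base axis. Payload 7 kg.
Tool frame: the origin (TCP) lies on the centre line of the jaws, within the pads' length; the fingertips stand 8 mm ahead of it and the grasp point (between the pads) lies 11 mm behind it; z points along the fingers, y is the line along which they close (so a half turn about z gives the same grasp; the last joint's range is limited). The gripper opens to 88 mm and grips with 3 to 60 N. Pads are 19 mm wide; open, the fingers measure 130 mm over their backs; the gripper's body (78 mm by 193 mm) begins 47 mm behind the grasp point.
Start: joints at [83.944, 20.546, 0.682, 0, -70.136, -16.507], TCP at [0.259, 0.623, 0.235] pointing down, gripper open.
Joint ranges: [-176.03, 176.03], [-82.01, 121.73], [-58.28, 71.71], [-173.87, 95.51], [-174.79, -0.11], [-173.66, 173.66]. Speed limits (degrees/s): [136.94, 136.94, 172.46, 180, 180, 180].

### API

Orientations are given as [roll, pitch, yaw] about the fixed x, y, z axes, in that order (R = Rz(yaw) Ry(pitch) Rx(roll)).
In Python, from plant import r gives the robot as it stands.
- The arm moves only by the tool carry_out, never from a script. Its argument "targets" is a list of rows, each a list of 6 numbers: the shift along the tool's x, y, z scaled (see below), then the turn, a rotation vector about the tool's x, y, z scaled (see below). A call has 1 to 5 rows; each row shifts and turns the commanded pose from where the row before left it, along the tool's axes as they then stand; what a row does not reach is not made up. The controller multiplies each number of a shift by 0.5 m and each number of a turn by 60 degrees. A row lasts 1/8 s, in which the tool goes at most 62.5 mm and 10.7 degrees, less where a joint would pass 70% of its speed; a pose out of reach is approached as far as the arm can. A call with a number of a shift or a turn outside -1 to 1 is refused whole. A call with a gripper value outside its range is refused whole. "hand" is the opening, from 0 (shut) to 1 (fully open), set as the call begins (left out, the last holds). The fingers move at their own pace and stop on an object; "squeeze" is the grip in N (left out, the last holds). Time passes only in rows, so rows that do not move let the fingers close. It gives the time, the measured TCP pose, the force, the opening and the grip force at its end, in the units of the state.
- r.get_state(): the state, without advancing time (a new reading comes with each control period).
- r.capture(name): name is "scene" or "top" or "wrist"; returns the picture (384x512x3 uint8, red, green, blue); there is no depth.
- r.camera_info(name): a dict with "K" (3x3 intrinsics, pixels), "distortion" ([k1, k2, p1, p2, k3] as OpenCV has them; the pictures are not rectified), "eye" and "attitude" of the camera in the world. Camera axes: x right, y down, z forward; pixel columns grow to the right and rows downward; lengths in m; the calibration is good to about 2 mm. A picture is of the moment at which its call begins: read the wrist's pose just before it. camera_info takes no time and is no camera call; for the wrist camera it gives the pose at the moment of the call.
- r.close_job(): hands the job in; it is judged then, once.
The state is a dict: "time_s": time; "joints": joint angles; "qd": joint speeds; "joint_torque": joint torques, N m; "tcp_pos": TCP position; "eef_rot": TCP orientation; "contact_force": force on the tool from outside, world axes, zero at the start; "moment": the same for the moment, N m; "gripper_width": finger opening in m; "gripper_force": force on a finger pad.
Only numpy, scipy, OpenCV 4.12 (cv2) and the standard library are available. Lean on these libraries where they do the work, as an engineer would, in place of code of your own. Each camera call takes 0.05 s, during which the arm holds its last target. There are 200 camera calls.

### The job

Three bare bearing rings lying on the raised inspection riser have failed the gauge. With your fingertips sweep all three along the riser and off its open end into the empty plastic tote (not into the carton of good bearings at the other end); slide them only, do not pick any of them up. Leave the knobbed setting master and the complete bearing beside it where they are on the riser.

Things in the scene. Friction and masses are not known exactly. Their poses are not given: they have to be found in the camera images.
- riser: fixed low platform of sheet steel with a dark plastic liner, 250 mm along its x, 270 mm along its y; its flat top is 80 mm above the bench. Both long sides (x = -127 and +127 mm) carry a rim 3 mm thick standing 12 mm above the top; both ends (y = -135 and +135 mm) are open edges without a rim. Origin at bench level under its centre, z up; its yaw varies
- tote: fixed, empty, open plastic tote, 300 mm along its x, 170 mm along its y, 60 mm high, walls and floor 4 mm; origin at bench level under its centre, axes parallel to the riser's. It stands at either end of the riser, centred 195 mm from its centre along the riser's y, reaching 25 mm in under the edge, so that what is pushed off that end drops in
- carton: fixed open cardboard carton of finished good bearings, 300 x 170 mm, 55 mm high, standing in the same way at the other end of the riser. Origin at bench level under its centre. No ring may go in here
- ring1: a bare steel bearing outer ring that failed inspection: open in the middle, 40 mm outside diameter, 33 mm bore, 12 mm high, about 40 g, lying flat on the riser. Origin at the centre of its underside; at the start z points up. Rings and master stand in four strips 58 mm apart across the riser's x, in any order, so each has a clear straight path along the riser's y
- ring2: a bare steel bearing outer ring that failed inspection: open in the middle, 40 mm outside diameter, 33 mm bore, 12 mm high, about 40 g, lying flat on the riser. Origin at the centre of its underside; at the start z points up. Rings and master stand in four strips 58 mm apart across the riser's x, in any order, so each has a clear straight path along the riser's y
- ring3: a bare steel bearing outer ring that failed inspection: open in the middle, 40 mm outside diameter, 33 mm bore, 12 mm high, about 40 g, lying flat on the riser. Origin at the centre of its underside; at the start z points up. Rings and master stand in four strips 58 mm apart across the riser's x, in any order, so each has a clear straight path along the riser's y
- master: solid steel setting master, standing loose on the riser among the rings, to be left where it is: a disc 36 mm in diameter and 16 mm high with a thin neck and a 20 mm knob above it, 46 mm high overall, about 160 g. Origin at the centre of its underside, z up
- bearing: complete, good ball bearing lying flat and loose on the riser 45 to 56 mm from the master, in the same strip, on its +y side: the same 40 mm diameter and 12 mm height as the rings, but closed by a dark seal and an inner ring with a 17 mm bore, about 65 g. Origin at the centre of its underside, z up. To be left where it is
Things that resemble listed ones, but are neither listed nor needed, are in the scene too. What is shaped like the ring1 but blue or pink is not meant.

How it is judged (in metres and radians):
At the end, for the whole second after the job is handed in: All three rings lie inside the walls of the tote, their origins less than 55 mm above the bench, at rest (under 0.03 m/s); the setting master is upright (within 0.2 rad) and within 10 mm of where it stood; the complete bearing is within 10 mm of where it lay (x of ring1 in the frame of tote between -0.146 and 0.146 m and y of ring1 in the frame of tote between -0.081 and 0.081 m and z of each of ring1, ring2, ring3 in the frame of tote below 0.055 m and linear speed of each of ring1, ring2, ring3 below 0.03 m/s and x of ring2 in the frame of tote between -0.146 and 0.146 m and y of ring2 in the frame of tote between -0.081 and 0.081 m and x of ring3 in the frame of tote between -0.146 and 0.146 m and y of ring3 in the frame of tote between -0.081 and 0.081 m and distance of each of master, bearing from where it was at the start of the episode below 0.01 m and angle between master's own z axis and vertical below 0.2 rad); the robot touches nothing.
It fails at once if a ring is lifted: its origin more than 20 mm above the top of the riser (z of any of ring1, ring2, ring3 in the frame of riser above 0.1 m).
It fails at once if the setting master is shifted by more than 10 mm or tipped by more than 0.2 rad (distance of master from where it was at the start of the episode above 0.01 m or angle between master's own z axis and vertical above 0.2 rad).
It fails at once if the complete bearing is shifted by more than 10 mm (distance of bearing from where it was at the start of the episode above 0.01 m).
It also fails if it takes over 48 s, if anything falls off the work surface, if the arm or the gripper's body presses on something with over 40 N, if the wrist force passes 120 N, or if a joint passes its speed limit or range.

## Working session

There is one attempt and no reset: what is moved stays moved. The work goes in short steps, Python scripts to look and compute and a tool call to move; the robot and the scene stay as the last step left them, time stands still between calls to the robot, and variables do not carry over. Pictures are saved under pics/ and viewed, at most 10 in all, crops included, and the job is handed in when it is done.

Besides the shell and the picture viewer there is one more tool, called after "Emit:" as name(argument=value, ...), one argument or row to a line, values as JSON. carry_out: Moves the arm, as the interface text tells. Its arguments: {"type":"object","properties":{"targets":{"type":"array","items":{"type":"array","items":{"type":"number","minimum":-1,"maximum":1}}},"hand":{"type":"number"},"squeeze":{"type":"number"}},"required":["targets"]}

```bash
mkdir -p pics; ls; python3 - <<'E'
from plant import r
import cv2,numpy as np
s=r.get_state();print(s)
for n in("scene","top"):
    cv2.imwrite(f"pics/{n}0.png",cv2.resize(r.capture(n)[:,:,::-1],(800,600),interpolation=cv2.INTER_CUBIC))
    print(r.camera_info(n))
E
```

```text
pics
{'time_s': 0.0, 'joints': array([ 8.39440782e+01,  2.05939620e+01,  6.34187394e-01, -1.92634489e-02,
       -7.01354666e+01, -1.65052801e+01]), 'qd': array([-0.00709888, -0.01056124,  0.08969762, -0.02349184,  0.07281525,
        0.04252808]), 'joint_torque': array([-1.16601212e-03, -5.82713556e+01,  2.93051666e+01,  6.99746400e+00,
        6.97832205e-03, -1.57311024e-04]), 'tcp_pos': array([0.25884208, 0.6228927 , 0.23359999]), 'eef_rot': array([ 1.79903538e+02, -9.69842436e-03, -2.25677544e+01]), 'contact_force': array([0.0864755 , 0.17715907, 0.02762095]), 'moment': array([-0.0027858 , -0.02267763,  0.04720027]), 'gripper_force': 0.0, 'gripper_width': 0.08803356846176351}
{'K': array([[402.32941514,   0.        , 257.67084331],
       [  0.        , 402.32941514, 198.58440304],
       [  0.        ,   0.        ,   1.        ]]), 'distortion': array([-0.06077386,  0.        ,  0.        ,  0.        ,  0.        ]), 'eye': array([0.92669601, 0.03358017, 0.63970175]), 'attitude': array([-143.30478554,   -0.85377467,   92.6212772 ])}
{'K': array([[397.640353  ,   0.        , 256.70778613],
       [  0.        , 397.640353  , 190.9142546 ],
       [  0.        ,   0.        ,   1.        ]]), 'distortion': array([-0.10817132,  0.        ,  0.        ,  0.        ,  0.        ]), 'eye': array([0.38897683, 0.01544039, 0.80272531]), 'attitude': array([-170.96324155,    0.74882602,  -88.63015748])}
```

View pics/top0.png

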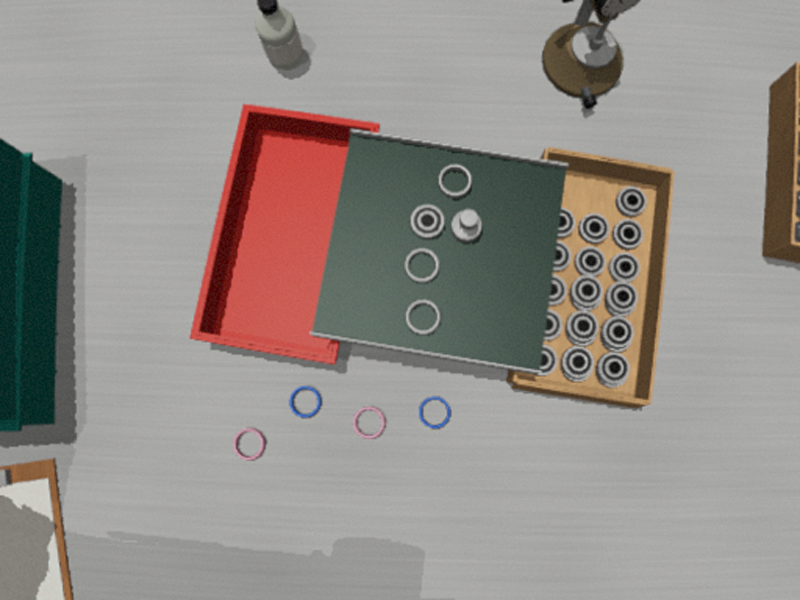

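View pics/scene0.png

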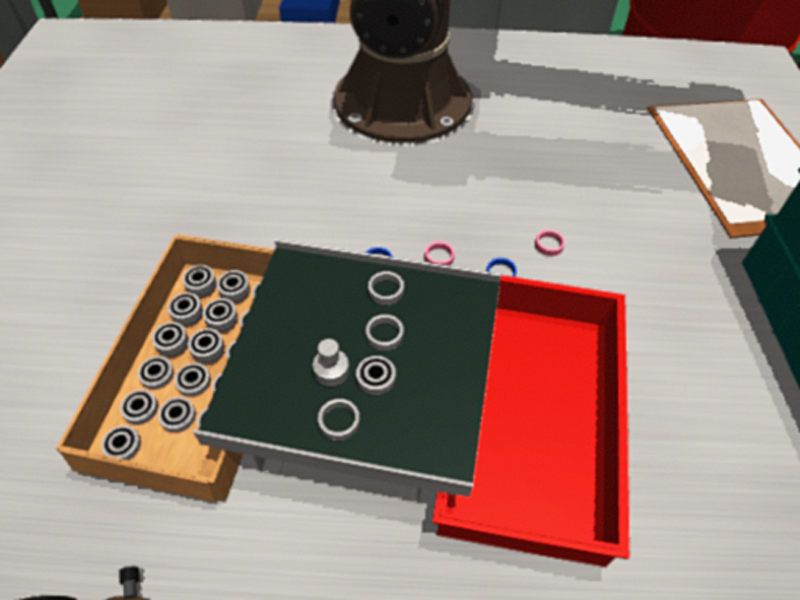

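The top view (800x600 pixels) shows:
- **Steel rings:** three open ones, at (455,180), (422,265) and (422,317).
- **Leave in place:** the bearing with dark seal at (427,221) and the knobbed master at (468,225).
- **Containers:** the red empty tote is on the left and the carton is on the right.
- **Decoys:** the blue and pink rings on the bench are not meant.

Next I'll measure positions and confirm with a crop.

```bash
cat > h.py <<'E'
from plant import r
import cv2,numpy as np
from scipy.spatial.transform import Rotation as R
def px2w(name,uv,z):
    c=r.camera_info(name)
    n=cv2.undistortPoints(np.array(uv,float).reshape(-1,1,2),c["K"],c["distortion"]).reshape(-1,2)
    d=np.c_[n,np.ones(len(n))]@R.from_euler('xyz',c["attitude"],degrees=True).as_matrix().T
    return c["eye"]+d*((np.broadcast_to(z,len(n))-c["eye"][2])/d[:,2])[:,None]
E
python3 - <<'E'
from h import *
s=512/800.
f=lambda l:(np.array(l)+.5)*s-.5
cor=px2w("top",f([(351,130),(567,163),(312,333),(541,371)]),.092)
print(cor.round(4)); c=cor.mean(0)
d=lambda a,b:np.linalg.norm(a-b)
print("sides",d(cor[0],cor[1]),d(cor[2],cor[3]),d(cor[0],cor[2]),d(cor[1],cor[3]))
v=(cor[0]-cor[1])+(cor[2]-cor[3]); w=(cor[0]-cor[2])+(cor[1]-cor[3])
print("yaw",np.degrees(np.arctan2(-v[0],v[1])),np.degrees(np.arctan2(w[1],w[0])),"c",c)
ob=px2w("top",f([(455,180),(422,265),(422,317),(427,221)]),.092)
ob2=px2w("scene",f([(338,417),(384,330),(386,286),(376,373)]),.092)
psi=np.arctan2(-v[0],v[1]); M=np.array([[np.cos(psi),-np.sin(psi)],[np.sin(psi),np.cos(psi)]])
print(ob.round(4),ob2.round(4));print("riserframe",((ob-c)[:,:2]@M).round(4),((ob2-c)[:,:2]@M).round(4))
im=r.capture("top")[80:250,190:375,::-1]
cv2.imwrite("pics/crop.png",cv2.resize(im,None,fx=3.5,fy=3.5,interpolation=cv2.INTER_CUBIC)[:600])
E
```

```text
[[ 0.7092  0.0941  0.092 ]
 [ 0.6725 -0.1693  0.092 ]
 [ 0.4593  0.1296  0.092 ]
 [ 0.4215 -0.134   0.092 ]]
sides 0.2659009095411839 0.2662130288133955 0.2523569510914653 0.2534496683852541
yaw -8.043328637346418 -8.051825979920498 c [ 0.56564488 -0.01991821  0.092     ]
[[ 0.6471 -0.0334  0.092 ]
 [ 0.542   0.0043  0.092 ]
 [ 0.4808  0.0032  0.092 ]
 [ 0.5954 -0.0007  0.092 ]] [[ 6.501e-01 -3.360e-02  9.200e-02]
 [ 5.454e-01  4.200e-03  9.200e-02]
 [ 4.854e-01  2.600e-03  9.200e-02]
 [ 5.988e-01 -5.000e-04  9.200e-02]]
riserframe [[ 0.0826 -0.002 ]
 [-0.0268  0.0207]
 [-0.0872  0.011 ]
 [ 0.0267  0.0232]] [[ 0.0855 -0.0018]
 [-0.0234  0.0211]
 [-0.0827  0.0111]
 [ 0.0301  0.0239]]
```

View pics/crop.png

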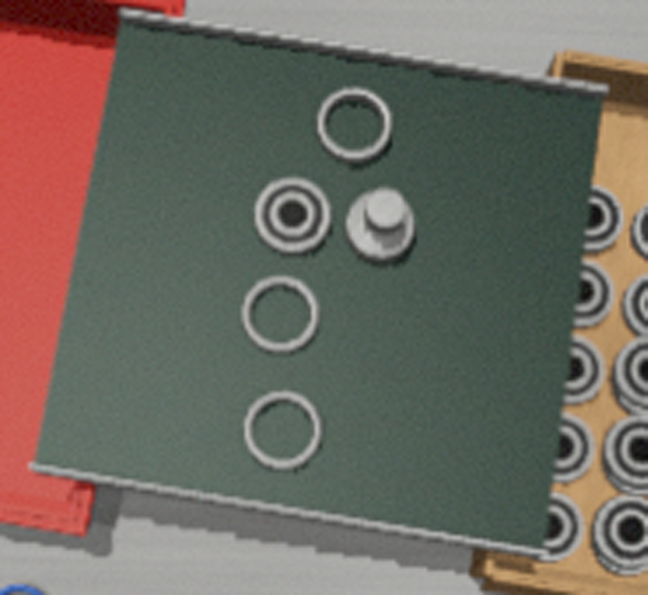

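The crop confirms the three bare rings at (355,124), (281,314) and (282,430). The sealed bearing is at (292,214) and the master at (381,224). Measured sizes agree with those given: sides of 266 and 253 mm, and strips about 57 mm apart. I'll turn the tool square to the riser, with the fingers slightly apart so they form a cup.

Emit:
carry_out(
  targets=[
    [0,0,0,0,0,0.165],
    [0,0,0,0,0,0.165],
    [0,0,0,0,0,0.165],
    [0,0,0,0,0,0.165],
    [0,0,0,0,0,0.165],
  ],
  hand=0.12,
)

```text
time_s: 0.78
tcp_pos: [0.2589, 0.6231, 0.2341]
eef_rot: [180.0, -0.0, -72.4]
contact_force: [-0.7, -0.4, 0.1]
gripper_width: 0.043
gripper_force: 0.0
```

Emit:
carry_out(
  targets=[
    [0,0,0,0,0,0.165],
    [0,0,0,0,0,0.165],
    [0,0,0,0,0,0.1],
    [0,0,0,0,0,0],
  ],
)

```text
time_s: 1.27
tcp_pos: [0.2589, 0.6231, 0.2342]
eef_rot: [180.0, -0.0, -97.8]
contact_force: [0.1, 0.2, 0.6]
gripper_width: 0.0113
gripper_force: 0.0
```

```bash
cat >> h.py <<'E'
psi=np.radians(-8.05); M=np.array([[np.cos(psi),-np.sin(psi)],[np.sin(psi),np.cos(psi)]]); C=np.array([.5668,-.0197])
def go(rx,ry,z):
    s=r.get_state(); T=R.from_euler('xyz',s["eef_rot"],degrees=True)
    w=np.r_[C+M@[rx,ry],z]; dl=T.inv().apply(w-s["tcp_pos"])
    print("t",s["time_s"],"rot",s["eef_rot"].round(2),"riser pos",(M.T@(s["tcp_pos"][:2]-C)).round(4),s["tcp_pos"][2].round(4),"w",s["gripper_width"].round(4),"F",s["contact_force"].round(1),"target",w.round(4),"units",(dl/.5).round(4))
E
python3 - <<'E'
from h import *
go(-.085,-.036,.235)
s=512/800.
f=lambda l:(np.array(l)+.5)*s-.5
print(px2w("top",f([(62,180),(285,65),(583,60),(588,105)]),0).round(3))
E
```

```text
Traceback (most recent call last):
  File "h.py", line 13, in go
    print("t",s["time_s"],"rot",s["eef_rot"].round(2),"riser pos",(M.T@(s["tcp_pos"][:2]-C)).round(4),s["tcp_pos"][2].round(4),"w",s["gripper_width"].round(4),"F",s["contact_force"].round(1),"target",w.round(4),"units",(dl/.5).round(4))
                                                                                                                                   ^^^^^^^^^^^^^^^^^^^^^^^^
AttributeError: 'float' object has no attribute 'round'
```

```bash
sed -i 's/s\["gripper_width"\].round(4)/round(s["gripper_width"],4)/' h.py
python3 - <<'E'
from h import *
go(-.085,-.036,.235)
s=512/800.
f=lambda l:(np.array(l)+.5)*s-.5
print(px2w("top",f([(62,180),(285,65),(583,60),(588,105)]),0).round(3))
E
```

```text
t 1.275 rot [ 1.7999e+02 -3.0000e-02 -9.7820e+01] riser pos [-0.3948  0.5934] 0.2342 w 0.0113 F [0.1 0.2 0.6] target [ 0.4776 -0.0434  0.235 ] units [ 1.2613e+00 -6.1470e-01 -9.0000e-04]
[[ 0.676  0.514  0.   ]
 [ 0.85   0.203  0.   ]
 [ 0.867 -0.222  0.   ]
 [ 0.797 -0.226  0.   ]]
```

Emit:
carry_out(
  targets=[
    [0.105,-0.0512,0,0,0,0],
    [0.105,-0.0512,0,0,0,0],
    [0.105,-0.0512,0,0,0,0],
    [0.105,-0.0512,0,0,0,0],
    [0.105,-0.0512,0,0,0,0],
  ],
)

```text
time_s: 1.9
tcp_pos: [0.3502, 0.3439, 0.2347]
eef_rot: [-180.0, 0.0, -97.7]
contact_force: [0.4, 0.3, 0.6]
gripper_width: 0.0108
gripper_force: 0.0
```

Emit:
carry_out(
  targets=[
    [0.105,-0.0512,0,0,0,0],
    [0.105,-0.0512,0,0,0,0],
    [0.105,-0.0512,0,0,0,0],
    [0.105,-0.0512,0,0,0,0],
    [0.105,-0.0512,0,0,0,0],
  ],
)

```text
time_s: 2.52
tcp_pos: [0.441, 0.0665, 0.235]
eef_rot: [-179.9, 0.0, -97.7]
contact_force: [1.9, 0.2, -0.3]
gripper_width: 0.0107
gripper_force: 0.0
```

Emit:
carry_out(
  targets=[
    [0.105,-0.0512,0,0,0,0],
    [0.105,-0.0512,0,0,0,0],
    [0,0,0,0,0,0],
  ],
)

```text
time_s: 2.9
tcp_pos: [0.4774, -0.0463, 0.2342]
eef_rot: [180.0, -0.0, -98.0]
contact_force: [-1.5, 0.5, -0.0]
gripper_width: 0.0107
gripper_force: 0.0
```

```bash
python3 - <<'E'
from h import *
go(-.085,-.036,.092)
cv2.imwrite("pics/wrist1.png",r.capture("wrist")[:,:,::-1])
E
```

```text
t 2.9 rot [ 1.7996e+02 -4.0000e-02 -9.8030e+01] riser pos [-0.0848 -0.0389] 0.2342 w 0.0107 F [-1.5  0.5 -0. ] target [ 0.4776 -0.0434  0.092 ] units [-6.000e-03  2.000e-04  2.844e-01]
```

View pics/wrist1.png

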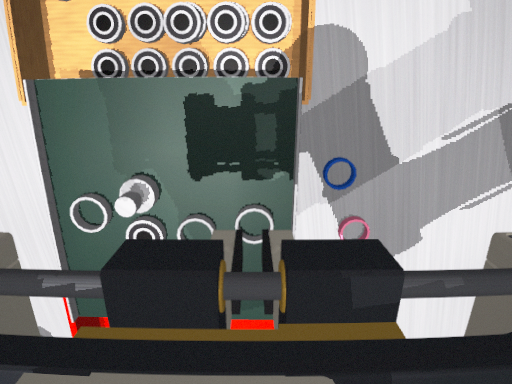

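The wrist view shows ring C at (254,223), in line with the fingertips. Ring B is at (196,235), ring A at (89,215), and the master at (135,195). I'll use it as a third position check.

```bash
python3 - <<'E'
from h import *
p=px2w("wrist",[(254,223),(89,214)],.092)
print(p.round(4),((p[:,:2]-C)@M).round(4))
E
```

```text
[[ 0.4817  0.0026  0.092 ]
 [ 0.6474 -0.0302  0.092 ]] [[-0.0874  0.0102]
 [ 0.0813  0.0009]]
```

Emit:
carry_out(
  targets=[
    [0,0,0.09,0,0,0],
    [0,0,0.09,0,0,0],
    [0,0,0.06,0,0,0],
    [0,0,0.042,0,0,0],
    [0,0,0,0,0,0],
  ],
)

```text
time_s: 3.58
tcp_pos: [0.4759, -0.042, 0.0925]
eef_rot: [179.8, -0.1, -97.7]
contact_force: [0.2, 0.1, 0.5]
gripper_width: 0.0103
gripper_force: 0.0
```

Emit:
carry_out(
  targets=[
    [-0.03,0,0,0,0,0],
    [-0.04,0,0,0,0,0],
    [-0.04,0,0,0,0,0],
    [-0.04,0,0,0,0,0],
    [-0.04,0,0,0,0,0],
  ],
)

```text
time_s: 4.2
tcp_pos: [0.4906, 0.053, 0.0943]
eef_rot: [-179.9, 0.0, -97.8]
contact_force: [0.0, -0.4, 0.8]
gripper_width: 0.0106
gripper_force: 0.2
```

Emit:
carry_out(
  targets=[
    [-0.04,0,0,0,0,0],
    [-0.04,0,0,0,0,0],
    [-0.04,0,0,0,0,0],
    [-0.02,0,0,0,0,0],
    [0,0,0,0,0,0],
  ],
)

```text
time_s: 4.82
tcp_pos: [0.4997, 0.1213, 0.0933]
eef_rot: [180.0, -0.0, -97.8]
contact_force: [0.2, -0.6, -0.3]
gripper_width: 0.0103
gripper_force: 0.0
```

```bash
python3 - <<'E'
from h import *
go(-.085,.13,.092)
cv2.imwrite("pics/scene1.png",r.capture("scene")[:,:,::-1])
E
```

```text
t 4.825 rot [ 1.7998e+02 -1.0000e-02 -9.7810e+01] riser pos [-0.0862  0.1302] 0.0933 w 0.0103 F [ 0.2 -0.6 -0.3] target [0.5008 0.1209 0.092 ] units [ 0.0004 -0.0024  0.0027]
```

View pics/scene1.png

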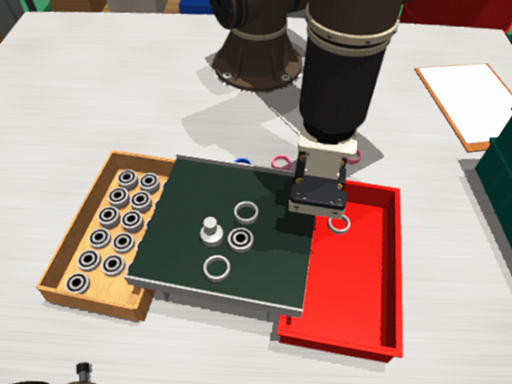

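Ring C lies in the tote at (340,222), and the others have not moved. Ring B is next.

Emit:
carry_out(
  targets=[
    [0,0,-0.12,0,0,0],
    [0.1,-0.04,0,0,0,0],
    [0.106,-0.04,0,0,0,0],
    [0.106,-0.04,0,0,0,0],
    [0,0,0,0,0,0],
  ],
)

```text
time_s: 5.5
tcp_pos: [0.5375, -0.046, 0.1533]
eef_rot: [180.0, -0.0, -98.2]
contact_force: [0.1, -0.1, -0.2]
gripper_width: 0.0104
gripper_force: 0.0
```

```bash
python3 - <<'E'
from h import *
print(M.T@(np.array([.5437,.0043])-C),M.T@(np.array([.597,-.0006])-C),M.T@(np.array([.648,-.033])-C))
go(-.0265,-.026,.092)
E
```

```text
[-0.02623327  0.02052865] [0.02722771 0.02314092] [ 0.08226237 -0.00179792]
t 5.5 rot [ 1.7996e+02 -3.0000e-02 -9.8180e+01] riser pos [-0.0254 -0.0302] 0.1533 w 0.0104 F [ 0.1 -0.1 -0.2] target [ 0.5369 -0.0417  0.092 ] units [-0.0084  0.0022  0.1225]
```

Emit:
carry_out(
  targets=[
    [0,0.003,0.06,0,0,0],
    [0,0,0.04,0,0,0],
    [0,0,0.02,0,0,0],
    [0,0,0,0,0,0],
  ],
)

```text
time_s: 6.0
tcp_pos: [0.5359, -0.0418, 0.0932]
eef_rot: [179.9, -0.0, -97.9]
contact_force: [0.5, 0.1, -0.7]
gripper_width: 0.0104
gripper_force: 0.0
```

Emit:
carry_out(
  targets=[
    [-0.03,0,0,0,0,0],
    [-0.04,0,0,0,0,0],
    [-0.04,0,0,0,0,0],
    [-0.04,0,0,0,0,0],
    [-0.04,0,0,0,0,0],
  ],
)

```text
time_s: 6.62
tcp_pos: [0.5495, 0.054, 0.0937]
eef_rot: [-180.0, 0.0, -97.8]
contact_force: [0.5, 0.0, 0.5]
gripper_width: 0.0104
gripper_force: 0.2
```

Emit:
carry_out(
  targets=[
    [-0.04,0,0,0,0,0],
    [-0.04,0,0,0,0,0],
    [-0.04,0,0,0,0,0],
    [-0.01,0,0,0,0,0],
    [0,0,0,0,0,0],
  ],
)

```text
time_s: 7.25
tcp_pos: [0.5581, 0.117, 0.0934]
eef_rot: [180.0, -0.0, -97.8]
contact_force: [-0.3, 0.1, -0.1]
gripper_width: 0.0104
gripper_force: 0.0
```

```bash
python3 - <<'E'
from h import *
go(.0825,-.049,.153)
cv2.imwrite("pics/scene2.png",r.capture("scene")[:,:,::-1])
E
```

```text
t 7.25 rot [ 1.7998e+02 -1.0000e-02 -9.7830e+01] riser pos [-0.0277  0.1341] 0.0934 w 0.0104 F [-0.3  0.1 -0.1] target [ 0.6416 -0.0798  0.153 ] units [ 0.3671 -0.219  -0.1192]
```

View pics/scene2.png

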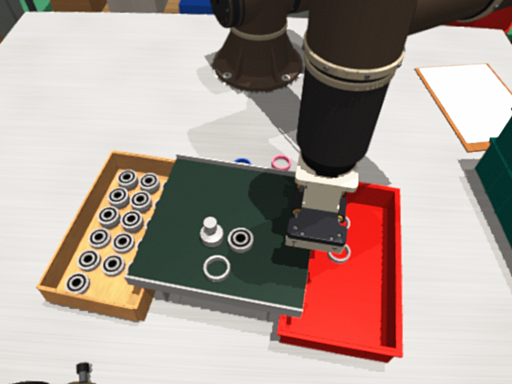

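Ring B is in the tote at (340,253). Ring A is next, so I'll cross at a greater height over the master.

Emit:
carry_out(
  targets=[
    [0,0,-0.11,0,0,0],
    [0,0,-0.05,0,0,0],
    [0.092,-0.055,0,0,0,0],
    [0.092,-0.055,0,0,0,0],
    [0.092,-0.055,0,0,0,0],
  ],
)

```text
time_s: 7.92
tcp_pos: [0.6213, -0.0334, 0.1739]
eef_rot: [-180.0, 0.0, -97.9]
contact_force: [1.9, 0.3, -0.6]
gripper_width: 0.0109
gripper_force: 0.0
```

Emit:
carry_out(
  targets=[
    [0.09,-0.055,0,0,0,0],
    [0,0,0,0,0,0],
    [0,0,0,0,0,0],
  ],
)

```text
time_s: 8.3
tcp_pos: [0.6416, -0.0805, 0.1732]
eef_rot: [180.0, 0.0, -98.0]
contact_force: [0.0, 0.6, -0.2]
gripper_width: 0.0101
gripper_force: 0.0
```

```bash
python3 - <<'E'
from h import *
go(.083,-.048,.0925)
E
```

```text
t 8.3 rot [179.95   0.   -97.97] riser pos [ 0.0825 -0.0497] 0.1732 w 0.0101 F [ 0.   0.6 -0.2] target [ 0.6423 -0.0789  0.0925] units [-0.0034 -0.001   0.1614]
```

Emit:
carry_out(
  targets=[
    [0,-0.001,0.08,0,0,0],
    [0,0,0.05,0,0,0],
    [0,0,0.031,0,0,0],
    [0,0,0,0,0,0],
  ],
)

```text
time_s: 8.8
tcp_pos: [0.642, -0.0792, 0.0924]
eef_rot: [179.9, -0.0, -97.8]
contact_force: [-0.0, -0.6, 0.9]
gripper_width: 0.0109
gripper_force: 0.0
```

Emit:
carry_out(
  targets=[
    [-0.03,0,0,0,0,0],
    [-0.04,0,0,0,0,0],
    [-0.04,0,0,0,0,0],
    [-0.04,0,0,0,0,0],
    [-0.04,0,0,0,0,0],
  ],
)

```text
time_s: 9.43
tcp_pos: [0.6558, 0.0161, 0.0932]
eef_rot: [-180.0, 0.0, -97.8]
contact_force: [0.2, -0.1, 0.5]
gripper_width: 0.0101
gripper_force: 0.2
```

Emit:
carry_out(
  targets=[
    [-0.04,0,0,0,0,0],
    [-0.04,0,0,0,0,0],
    [-0.04,0,0,0,0,0],
    [-0.04,0,0,0,0,0],
    [-0.015,0,0,0,0,0],
  ],
)

```text
time_s: 10.05
tcp_pos: [0.6678, 0.1025, 0.0929]
eef_rot: [180.0, 0.0, -97.8]
contact_force: [0.0, -0.6, -0.3]
gripper_width: 0.0107
gripper_force: 0.0
```

Emit:
carry_out(
  targets=[
    [0,0,0,0,0,0],
    [0,0,0,0,0,0],
    [0,0,-0.12,0,0,0],
    [0,0,-0.12,0,0,0],
    [0,0,0,0,0,0],
  ],
)

```text
time_s: 10.68
tcp_pos: [0.6704, 0.1008, 0.2197]
eef_rot: [-179.5, 0.2, -97.9]
contact_force: [-0.7, -0.3, -0.4]
gripper_width: 0.0105
gripper_force: 0.0
```

```bash
python3 - <<'E'
from h import *
go(.083,.13,.2)
a=r.capture("scene")[130:370,20:430,::-1]
cv2.imwrite("pics/scene3.png",cv2.resize(a,None,fx=1.9,fy=1.9,interpolation=cv2.INTER_CUBIC))
E
```

```text
t 10.675 rot [-179.46    0.24  -97.88] riser pos [0.0857 0.1338] 0.2197 w 0.0105 F [-0.7 -0.3 -0.4] target [0.6672 0.0974 0.2   ] units [0.0078 0.0058 0.0394]
```

View pics/scene3.png

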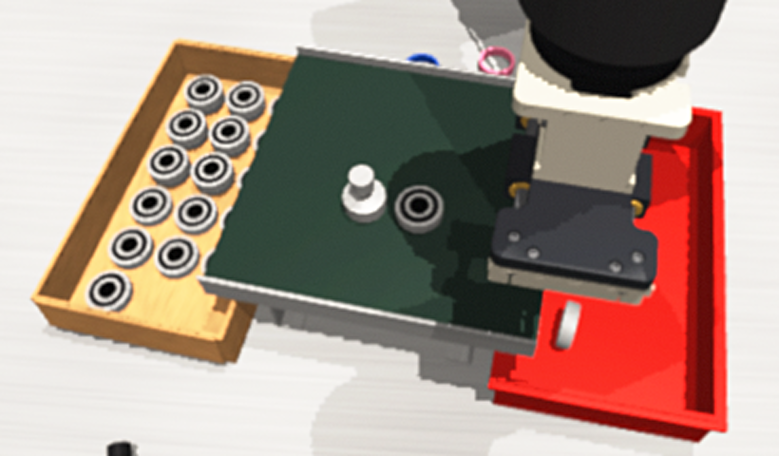

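Ring A at (567,325) is in the tote but on edge, and may be rolling. I'll move the arm clear and look again.

Emit:
carry_out(
  targets=[
    [0.11,0,0,0,0,0],
    [0.11,0,0,0,0,0],
    [0.11,0,0,0,0,0],
    [0.11,0,0,0,0,0],
    [0.11,0,0,0,0,0],
  ],
)

```text
time_s: 11.35
tcp_pos: [0.6286, -0.1735, 0.2118]
eef_rot: [179.9, 0.0, -97.9]
contact_force: [1.3, 0.0, 0.3]
gripper_width: 0.0103
gripper_force: 0.0
```

Emit:
carry_out(
  targets=[
    [0.11,0,0,0,0,0],
    [0,0,0,0,0,0],
    [0,0,0,0,0,0],
    [0,0,0,0,0,0],
    [0,0,0,0,0,0],
  ],
)

```text
time_s: 11.98
tcp_pos: [0.6227, -0.2248, 0.213]
eef_rot: [180.0, 0.0, -97.8]
contact_force: [0.3, -0.4, 0.6]
gripper_width: 0.0102
gripper_force: 0.0
```

```bash
python3 - <<'E'
from h import *
a=r.capture("scene")[170:370,260:430,::-1]
for i in range(12): b=r.capture("scene")
b=b[170:370,260:430,::-1]
t=r.capture("top")[60:240,110:380,::-1]
o=np.zeros((600,800,3),np.uint8)
ab=cv2.resize(np.hstack([a,b]),(510,300)); o[:300,:510]=ab
o[300:,:450]=cv2.resize(t,(450,300))
cv2.imwrite("pics/fin.png",o); print(r.get_state()["time_s"], cv2.absdiff(a,b).max())
E
```

```text
12.675 9
```

View pics/fin.png

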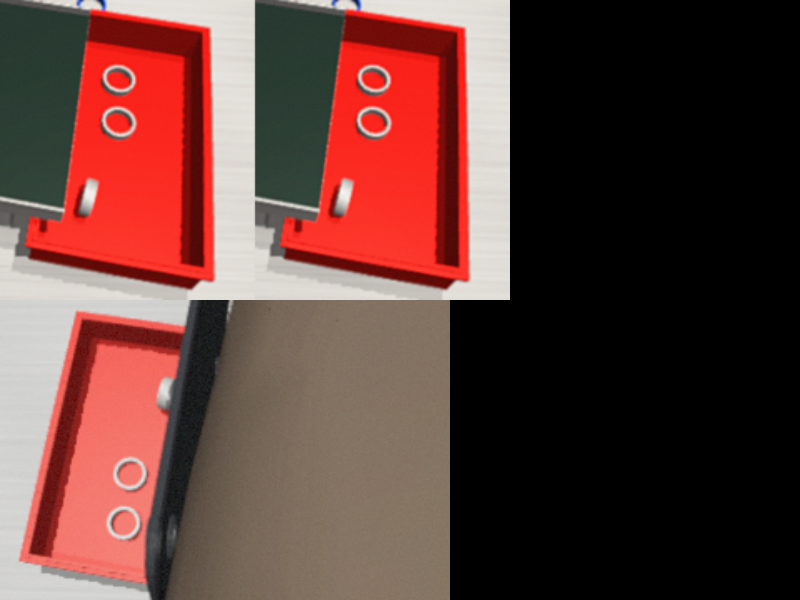

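The ring on edge hasn't moved between t=10.7 and 12.7. Triangulating its height and position:

```bash
python3 - <<'E'
from h import *
for z in (.01,.024,.04,.055,.07):
    for n,u in(("scene",(318.5,301)),("top",(208.5,116.5))):
        p=px2w(n,[u],z)[0]; print(n,z,p.round(3),"tote",(M.T@(p[:2]-C)-[0,.195]).round(3))
E
```

```text
scene 0.01 [0.663 0.132 0.01 ] tote [ 0.074 -0.032]
top 0.01 [0.67  0.134 0.01 ] tote [ 0.081 -0.029]
scene 0.024 [0.668 0.129 0.024] tote [ 0.08  -0.033]
top 0.024 [0.665 0.132 0.024] tote [ 0.077 -0.031]
scene 0.04 [0.675 0.127 0.04 ] tote [ 0.087 -0.035]
top 0.04 [0.66  0.129 0.04 ] tote [ 0.071 -0.035]
scene 0.055 [0.681 0.125 0.055] tote [ 0.093 -0.036]
top 0.055 [0.654 0.127 0.055] tote [ 0.066 -0.038]
scene 0.07 [0.688 0.122 0.07 ] tote [ 0.1   -0.038]
top 0.07 [0.649 0.125 0.07 ] tote [ 0.061 -0.041]
```

The views agree at z≈0.02, so the ring stands on its edge on the tote floor, well inside the walls and at rest. The master and bearing showed no movement in the last view. I'll hand it in.

```bash
python3 -c "
from plant import r
print(r.close_job())"
```

```text
the job is handed in; nothing more can be done
None
```

I swept all three failed rings into the tote by sliding (one came to rest standing on its edge on the tote floor), saw no movement of the master or complete bearing in the pictures, and handed the job in at about 13 s; no verdict came back.

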